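# Find the tired hold-down clip on the laser-marking jig and tag it

### The arm

A 6-joint arm with a two-finger parallel gripper is mounted at the origin on the work surface. World frame = base frame: x ahead of the robot, y to its left, z up, the work surface at z = 0. Lengths are in m, angles in rad, forces in N, time in s.
With the tool pointing down it reaches from about 0.3 to 1 m from the base axis. Payload 5.1 kg.
Tool frame: the origin (TCP) lies between the finger pads; the fingertips stand arm.tips_ahead ahead of it and the grasp point (between the pads) lies 2 mm behind it (arm.tips_ahead is the distance from the TCP to the fingertips, in m); z points along the fingers, y is the line along which they close (so a half turn about z gives the same grasp; the last joint's range is limited). The gripper opens to 95 mm and grips with 3 to 60 N. Pads are 20 mm wide; open, the fingers measure 119 mm over their backs; the gripper's body (75 mm by 180 mm) begins 59 mm behind the grasp point.
Start: joints at [1.241, 0.124, 1.65, -0, 1.367, -0.083], TCP at [0.159, 0.63, 0.232] pointing down, gripper open.
Joint ranges: [-2.61, 2.61], [-1.02, 2.33], [0.03, 2.71], [-1.35, 4.49], [0.32, 2.68], [-2.91, 2.91]. Speed limits (rad/s): [2.57, 2.57, 3.14, 3.14, 3.14, 3.14].

### API

Orientations are given as a unit quaternion [w, x, y, z].
In Python, from plant import arm gives the robot as it stands.
- The arm moves only by the tool servo_tool, never from a script. Its arguments are lists of equal length, an entry for each row: "twist": the turn, a rotation vector about the tool's x, y, z in rad, a list of three; "slide": the shift along the tool's x, y, z in mm, a list of three; "grip": the opening, from -1 (shut) to 1 (fully open). A call has 1 to 8 rows; each row shifts and turns the commanded pose from where the row before left it, along the tool's axes as they then stand; what a row does not reach is not made up. A row lasts 1/12 s, in which the tool goes at most 41.7 mm and 7.16 degrees, less where a joint would pass 70% of its speed; a pose out of reach is approached as far as the arm can. A call with a gripper value outside its range is refused whole. The fingers move at their own pace and stop on an object; "force" is the grip in N (left out, the last holds). Time passes only in rows, so rows that do not move let the fingers close. It gives the time, the measured TCP pose, the force, the opening and the grip force at its end, in the units of the state.
- arm.get_obs(): the state, without advancing time (a new reading comes with each control period).
- arm.snapshot(name): name is "side" or "top" or "wrist"; returns the picture (420x560x3 uint8, blue, green, red); there is no depth.
- arm.get_calibration(name): a dict with "fx", "fy", "cx", "cy" (pixels), "origin" and "attitude" of the camera in the world; the wrist camera has in their place "tool_from_camera" (4x4, takes a point from camera to tool coordinates, whose origin is the TCP and whose axes are the flange's). Camera axes: x right, y down, z forward; pixel columns grow to the right and rows downward; lengths in m; the calibration is good to about 2 mm. A picture is of the moment at which its call begins: read the wrist's pose just before it. get_calibration takes no time and is no camera call.
- arm.sign_off(): hands the job in; it is judged then, once.
Trained networks look in the newest picture that a camera, given by its name, has taken for a name from the list of things; names that differ only in an ending like _2 or _b are one class to them, and where a whole thing is asked for, a point or a joint stands for the part that bears it (a point fixed in the world has none). Each returns a list of dicts, best first, with "score" (0 to 1); they miss things now and then, are a little off and sometimes report something else, mostly with a low value. They report only what shows in the picture. A call takes as long as a camera call. They do not tell look-alikes from the thing itself.
- arm.silhouettes(camera, target): "mask" (420x560 bool, what is visible of it) and "centre" ([row, column] in pixels, amid what is visible of it).
The state is a dict: "clock": time; "joint_positions": joint angles; "joint_velocities": joint speeds; "effort": joint torques, N m; "eef_pos": TCP position; "tool_rot": TCP orientation; "contact_force": force on the tool from outside, world axes, zero at the start; "ft_torque": the same for the moment, N m; "grip_width": opening from 0.0 (shut) to 1.0 (fully open); "finger_force": force on a finger pad.
Only numpy, scipy, OpenCV 4.12 (cv2) and the standard library are available. Lean on these libraries where they do the work, as an engineer would, in place of code of your own. Each camera call takes 0.05 s, during which the arm holds its last target. There are 200 camera calls.

### The job

One of the three leaf-spring clips on the laser marker's plate has gone soft. Going from left to right as the robot sees them, press each leaf straight down on its mid-span dimple with the closed fingertips, to about 10 N (give or take 3, never above 18), hold it there for a good half second, and note how far it sinks. Then take the brass collar off the white disc and put it over the stud of the clip that sinks clearly furthest, flat down on the clip's foot, let go, and leave the other things where they are.

Things in the scene. Friction and masses are not known exactly. Their poses are not given: they have to be found in the camera images.
- plate: the dark perforated fixture plate, 240 (x) x 400 (y) x 12 mm, lying on the bench; origin at the centre of its underside, z up. The clips stand on its top in one row along its y axis, about 120 mm apart; left as the robot sees them is its +y end.
- clip_left: left leaf-spring clip; the three are outwardly alike. Origin: underside of the foot, below the upright block's middle; +x from block to stud (roughly away from the robot), z up. Foot 30 wide, 8 thick, x -15 to 80 mm. Block 24 x 30, with clamp bar and screws 56 high. Level steel leaf, 24 wide, 2.5 thick, 45 up, reaches 100 mm from the block to -x.
- clip_middle: middle clip, sizes and axes as clip_left. Pressed on the dimple, any leaf sinks as a spring, in proportion to the force, and returns when let go: at 10 N a sound leaf sinks 5 to 8 mm, the tired one (exactly one of the three, a different one from time to time) 11 to 14 mm.
- clip_right: right clip, sizes and axes as clip_left. Which clip is tired cannot be seen, only felt.
- clip_left_dimple (a point): where to press clip_left: the top of the round raised dimple (about 16 mm across, 5 high) at mid-span of its leaf when unloaded, 52 mm above the clip's underside, 62 mm from the clip's origin to its -x. It is a fixed mark and does not move with the leaf.
- clip_left_stud (a point): rounded top of clip_left's steel stud, 12 mm thick, which stands 30 mm up from the foot's top (foot's top 8 mm above the clip's underside), 48 mm from the clip's origin to its +x, 30 mm clear of the block. Fingers fit either side of it along the clip's y axis.
- clip_middle_dimple (a point): where to press clip_middle: the top of the round raised dimple (about 16 mm across, 5 high) at mid-span of its leaf when unloaded, 52 mm above the clip's underside, 62 mm from the clip's origin to its -x. It is a fixed mark and does not move with the leaf.
- clip_middle_stud (a point): rounded top of clip_middle's steel stud, 12 mm thick, which stands 30 mm up from the foot's top (foot's top 8 mm above the clip's underside), 48 mm from the clip's origin to its +x, 30 mm clear of the block. Fingers fit either side of it along the clip's y axis.
- clip_right_dimple (a point): where to press clip_right: the top of the round raised dimple (about 16 mm across, 5 high) at mid-span of its leaf when unloaded, 52 mm above the clip's underside, 62 mm from the clip's origin to its -x. It is a fixed mark and does not move with the leaf.
- clip_right_stud (a point): rounded top of clip_right's steel stud, 12 mm thick, which stands 30 mm up from the foot's top (foot's top 8 mm above the clip's underside), 48 mm from the clip's origin to its +x, 30 mm clear of the block. Fingers fit either side of it along the clip's y axis.
- collar_mid (a point): centre, half-way up, of the loose brass collar: a plain ring 34 mm outside, 20 mm hole, 24 mm high, 70 to 160 g, standing upright on the white disc.
- disc: white plastic disc, 84 mm across, 6 mm thick, fixed on the bench left or right of the plate; origin at the centre of its underside.
- hex_keys: bystander: orange holder with hex keys, 50 x 62 x 22 mm, keys stick out to about 70 mm, lying on the bench on the other side of the plate; origin at its underside's centre.
- goggles: bystander: green safety goggles beyond the plate, 150 mm wide, 125 long, 54 high; origin at the underside of the lens.
- wood_block: bystander: small wooden block beyond the plate, 50 x 35 x 40 mm; origin at its underside's centre.
Mind the look-alikes: they are no part of the job. Leave any green, purple or red look-alike of the part that bears collar_mid alone.

How it is judged:
On the way, in this order (a step that is already met when the one before it is completed fails the run):
1. the left clip's leaf is pressed with the fingers at its dimple (grasp point within 15 mm sideways) with 7 to 13 N for 0.4 s (horizontal distance between the grasp point and clip_left_dimple below 0.015 m and (contact force between leaf_1 and the fingers between 7 and 13 N or contact force between leaf_2 and the fingers between 7 and 13 N or contact force between leaf_3 and the fingers between 7 and 13 N)), for 0.4 s.
2. the middle clip's leaf is pressed with the fingers at its dimple (grasp point within 15 mm sideways) with 7 to 13 N for 0.4 s (horizontal distance between the grasp point and clip_middle_dimple below 0.015 m and (contact force between leaf_1 and the fingers between 7 and 13 N or contact force between leaf_2 and the fingers between 7 and 13 N or contact force between leaf_3 and the fingers between 7 and 13 N)), for 0.4 s.
3. the right clip's leaf is pressed with the fingers at its dimple (grasp point within 15 mm sideways) with 7 to 13 N for 0.4 s (horizontal distance between the grasp point and clip_right_dimple below 0.015 m and (contact force between leaf_1 and the fingers between 7 and 13 N or contact force between leaf_2 and the fingers between 7 and 13 N or contact force between leaf_3 and the fingers between 7 and 13 N)), for 0.4 s.
4. after the three presses the collar is taken off the disc (distance of collar_mid from where it was at the start of the episode above 0.06 m and height (world z) of collar_mid above 0.03 m), for 0.1 s.
At the end, for the whole second after the job is handed in: the collar stands around the stud of the tired clip (centre within 6 mm of the stud's axis), flat on that clip's foot (height within 3 mm, tilt under 0.12 rad), released and at rest (horizontal distance between collar_mid and tired_clip_stud below 0.006 m and z of collar_mid in the frame of plate between 0.029 and 0.035 m and angle between collar_mid's own z axis and vertical below 0.12 rad); the robot touches nothing.
It fails at once if a clip's leaf is loaded by the fingers with more than 18 N (contact force between any of leaf_1, leaf_2, leaf_3 and the fingers above 18 N).
It fails at once if the hex keys, goggles or wooden block are moved by more than 20 mm (distance of any of hex_keys, goggles, wood_block from where it was at the start of the episode above 0.02 m).
It also fails if it takes over 72 s, if anything falls off the work surface, if the arm or the gripper's body presses on something with over 40 N, if the wrist force passes 120 N, or if a joint passes its speed limit or range.

## Working session

There is one attempt and no reset: what is moved stays moved. The work goes in short steps, Python scripts to look and compute and a tool call to move; the robot and the scene stay as the last step left them, time stands still between calls to the robot, and variables do not carry over. Pictures are saved under pics/ and viewed, at most 10 in all, crops included, and the job is handed in when it is done.

Besides the shell and the picture viewer there is one more tool, called after "Call:" by a JSON object that holds its "name" and its "arguments". servo_tool: Moves the arm, as the interface text tells. Its arguments: {"type":"object","properties":{"twist":{"type":"array","items":{"type":"array","items":{"type":"number"}}},"slide":{"type":"array","items":{"type":"array","items":{"type":"number"}}},"grip":{"type":"array","items":{"type":"number"}},"force":{"type":"number"}},"required":["twist","slide","grip"]}

```bash
ls; mkdir -p pics
cat > h.py <<'E'
import numpy as np, cv2
from plant import arm
from scipy.spatial.transform import Rotation as R
def q2m(q): return R.from_quat([q[1],q[2],q[3],q[0]]).as_matrix()
def cam(name,obs=None):
    c=arm.get_calibration(name)
    if 'tool_from_camera' in c:
        o=obs or arm.get_obs(); T=np.eye(4);T[:3,:3]=q2m(o['tool_rot']);T[:3,3]=o['eef_pos']
        M=T@np.array(c['tool_from_camera']); return c,M[:3,:3],M[:3,3]
    a=np.array(c['attitude']); A=a if a.shape==(3,3) else q2m(a)
    return c,A,np.array(c['origin'])
def pix2z(cm,rc,z):
    c,A,o=cm; d=A@np.array([(rc[1]-c['cx'])/c['fx'],(rc[0]-c['cy'])/c['fy'],1]); return o+d*(z-o[2])/d[2]
def proj(cm,p):
    c,A,o=cm; q=A.T@(np.array(p)-o); return [c['fy']*q[1]/q[2]+c['cy'],c['fx']*q[0]/q[2]+c['cx']]
E
python3 - <<'E'
from h import *
print(arm.get_obs()); print(arm.tips_ahead)
for n in ('top','side','wrist'): print(n,arm.get_calibration(n))
cm=cam('top'); im=arm.snapshot('top'); cv2.imwrite('pics/top0.png',im); 
im2=arm.snapshot('side'); cv2.imwrite('pics/side0.png',im2)
for t,z in [('plate',.012),('clip_left',.04),('clip_left_dimple',.064),('clip_left_stud',.05),('clip_middle_dimple',.064),('clip_right_dimple',.064),('collar_mid',.018),('disc',.006)]:
    for d in arm.silhouettes('top',t): print(t,round(d['score'],2),np.round(d['centre'],1),d['mask'].sum(),np.round(pix2z(cm,d['centre'],z),3))
E
```

```text
pics
{'clock': 0.0, 'joint_positions': array([ 1.24143274e+00,  1.24497233e-01,  1.65164787e+00, -1.67861438e-05,
        1.36751031e+00, -8.26003148e-02]), 'joint_velocities': array([-0.00037281,  0.00032295,  0.0012295 , -0.00167955,  0.00047691,
       -0.00047963]), 'effort': array([ 1.77245907e-03, -4.17604494e+01, -3.59932888e+01,  7.75476987e-02,
        4.89484321e-02, -1.65566721e-04]), 'eef_pos': array([0.15861067, 0.62973042, 0.23040756]), 'tool_rot': array([-2.02901793e-04,  1.23067077e-01,  9.92397819e-01, -1.01125818e-03]), 'contact_force': array([-0.1055723 ,  0.70902079, -0.35258374]), 'ft_torque': array([-0.01198315,  0.00269638,  0.00950803]), 'finger_force': 0.0, 'grip_width': 0.9968942402671154}
0.017
top {'fx': 515.2450524687652, 'fy': 515.2450524687652, 'cx': 270.27186730515643, 'cy': 223.92304388851358, 'origin': array([ 0.33106271, -0.05489341,  1.42508242]), 'attitude': array([-0.07079905,  0.71292649, -0.69504332,  0.06031665])}
side {'fx': 446.93059142664885, 'fy': 446.93059142664885, 'cx': 273.4724444176382, 'cy': 209.73946068720988, 'origin': array([ 0.09
[... 678 characters left out ...]
clip_left_dimple 0.81 [213.3 203.4] 337 [0.611 0.15  0.064]
clip_left_stud 0.48 [213.9 202.4] 242 [0.612 0.155 0.05 ]
clip_left_stud 0.36 [212. 289.] 230 [ 0.623 -0.081  0.05 ]
clip_middle_dimple 0.73 [211.5 246.9] 221 [0.619 0.033 0.064]
clip_right_dimple 0.78 [211.8 289.3] 233 [ 0.621 -0.082  0.064]
clip_right_dimple 0.73 [157.3 305.5] 253 [ 0.775 -0.123  0.064]
collar_mid 0.66 [242.4 397.8] 134 [ 0.552 -0.383  0.018]
collar_mid 0.57 [298.8 430.6] 28 [ 0.4   -0.468  0.018]
collar_mid 0.48 [230.1 367.6] 92 [ 0.584 -0.3    0.018]
collar_mid 0.47 [275.2 396.3] 113 [ 0.462 -0.377  0.018]
collar_mid 0.47 [267.9 424.4] 124 [ 0.483 -0.454  0.018]
disc 0.59 [281.1 384.1] 641 [ 0.446 -0.346  0.006]
```

Run:
```python
from h import *
im=cv2.imread('pics/top0.png')[120:340,150:460]; cv2.imwrite('pics/top0c.png',cv2.resize(im,None,fx=2.55,fy=2.55,interpolation=cv2.INTER_CUBIC))
```

```text
(no output)
```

View pics/top0c.png

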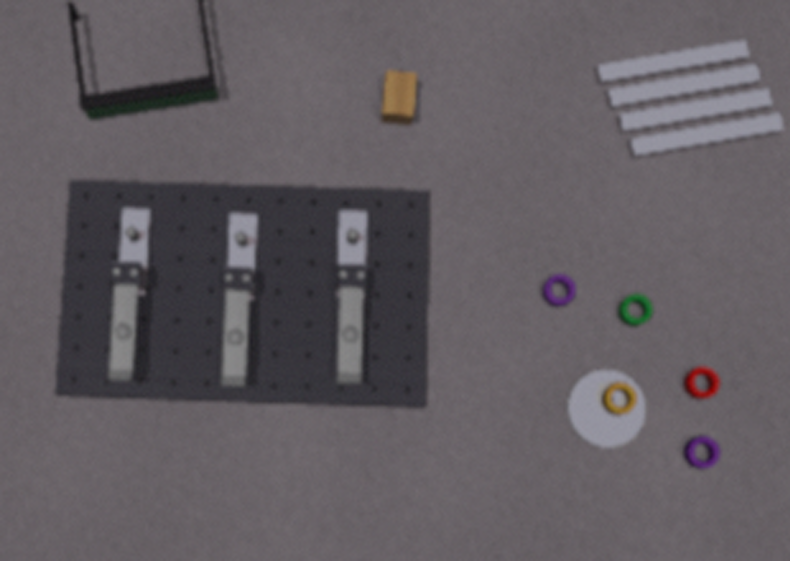

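View pics/side0.png

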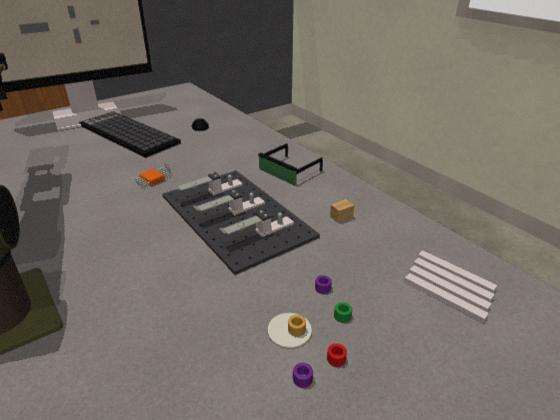

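Crop of the top view: the plate has three clips, with dimples at (123,331), (236,337) and (350,334) and studs at (133,233), (242,238) and (352,236). Collar candidates are brass (619,398) on the white disc, purple (558,290) and (702,452), green (635,310) and red (703,382). I choose the brass one.

Run:
```python
from h import *
cm=cam('top'); f=lambda u,v:(120+v/2.55,150+u/2.55)
for n,u,v,z in [('dL',123,331,.064),('dM',236,337,.064),('dR',350,334,.064),('sL',133,232,.05),('sM',242,237,.05),('sR',352,235,.05),('col',619,398,.024)]: print(n,np.round(pix2z(cm,f(u,v),z),4))
print(q2m(arm.get_obs()['tool_rot']).round(3))
im=cv2.imread('pics/top0.png')[245:305,360:450]; cv2.imwrite('pics/colc.png',cv2.resize(im,None,fx=6,fy=6,interpolation=cv2.INTER_CUBIC))
```

```text
dL [0.5116 0.1591 0.064 ]
dM [0.5082 0.0406 0.064 ]
dR [ 0.5144 -0.0783  0.064 ]
sL [0.6206 0.1561 0.05  ]
sM [0.6179 0.0391 0.05  ]
sR [ 0.6229 -0.0785  0.05  ]
col [ 0.4584 -0.3658  0.024 ]
[[-0.97   0.244  0.   ]
 [ 0.244  0.97  -0.   ]
 [-0.    -0.    -1.   ]]
```

View pics/colc.png

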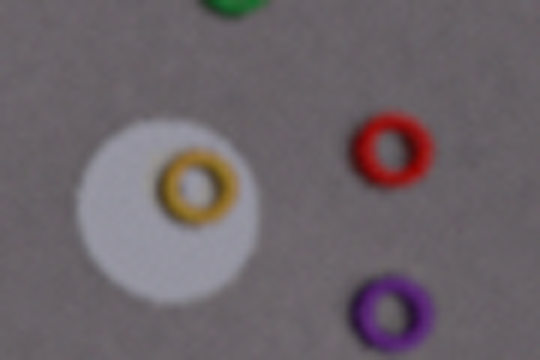

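Close crop: the brass ring at (198,188) stands on the white disc, and the red and purple ones lie off it, so the choice holds. Moving over the left clip.

Call:
{"name": "servo_tool", "arguments": {"twist": [[0, 0, -0.123], [0, 0, -0.123], [0, 0, 0], [0, 0, 0], [0, 0, 0], [0, 0, 0], [0, 0, 0], [0, 0, 0]], "slide": [[0, 0, 0], [0, 0, 0], [-22, -30, 5], [-22, -30, 5], [-22, -30, 5], [-22, -30, 5], [-22, -30, 5], [-22, -30, 5]], "grip": [-1, -1, -1, -1, -1, -1, -1, -1], "force": 20}}

```text
clock: 1.17
eef_pos: [0.2914, 0.4488, 0.2016]
tool_rot: [0.0, 0.0, 1.0, 0.0]
contact_force: [0.1, 0.1, 0.1]
grip_width: 0.498
finger_force: 0.0
```

Call:
{"name": "servo_tool", "arguments": {"twist": [[0, 0, 0], [0, 0, 0], [0, 0, 0], [0, 0, 0], [0, 0, 0], [0, 0, 0], [0, 0, 0], [0, 0, 0]], "slide": [[-22, -30, 5], [-22, -30, 5], [-22, -30, 5], [-22, -30, 5], [-22, -30, 5], [-22, -30, 5], [-22, -30, 5], [-22, -30, 5]], "grip": [-1, -1, -1, -1, -1, -1, -1, -1]}}

```text
clock: 1.83
eef_pos: [0.4674, 0.2084, 0.1619]
tool_rot: [0.0, 0.0, 1.0, 0.0]
contact_force: [-0.3, -0.1, -0.2]
grip_width: 0.011
finger_force: 0.0
```

Call:
{"name": "servo_tool", "arguments": {"twist": [[0, 0, 0], [0, 0, 0], [0, 0, 0]], "slide": [[-22, -25, 5], [-22, -25, 5], [0, 0, 0]], "grip": [-1, -1, -1]}}

```text
clock: 2.08
eef_pos: [0.5129, 0.1561, 0.1511]
tool_rot: [0.0, 0.003, 1.0, -0.001]
contact_force: [-0.5, 0.8, 1.4]
grip_width: 0.003
finger_force: 0.0
```

Run:
```python
from h import *
o=arm.get_obs(); cm=cam('wrist',o); im=arm.snapshot('wrist'); print(o['eef_pos'],o['contact_force'])
for n in ('clip_left_dimple','clip_left'):
  for d in arm.silhouettes('wrist',n): print(n,d['score'],d['centre'],pix2z(cm,d['centre'],.064))
for p in [(.5116,.1591,.064),(.6206,.1561,.05),(.5116+0,.0391,.064)]:
  r,c=proj(cm,p); cv2.drawMarker(im,(int(c),int(r)),(0,0,255),0,12)
cv2.imwrite('pics/w1.png',im)
```

```text
[0.51292832 0.15614797 0.15108469] [-0.51939806  0.81102821  1.37648764]
clip_left 0.23 [203.5, 181.9] [0.49775517 0.07060283 0.064     ]
```

View pics/w1.png

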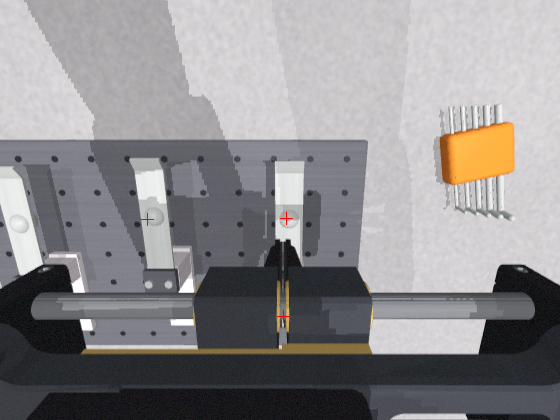

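The wrist view, in which up is towards the robot, shows the left dimple at (287,218), agreeing with my estimate to about 2 mm. The middle dimple is near (155,216) and the orange hex-key holder is well clear. Descending on the left leaf.

Call:
{"name": "servo_tool", "arguments": {"twist": [[0, 0, 0], [0, 0, 0], [0, 0, 0], [0, 0, 0], [0, 0, 0]], "slide": [[1, 3, 30], [0, 0, 24], [0, 0, 8], [0, 0, 0], [0, 0, 0]], "grip": [-1, -1, -1, -1, -1]}}

```text
clock: 2.65
eef_pos: [0.5091, 0.1638, 0.0901]
tool_rot: [-0.0, -0.0, 1.0, 0.0]
contact_force: [-0.2, 0.8, 0.9]
grip_width: 0.004
finger_force: 0.0
```

Call:
{"name": "servo_tool", "arguments": {"twist": [[0, 0, 0], [0, 0, 0], [0, 0, 0], [0, 0, 0], [0, 0, 0], [0, 0, 0]], "slide": [[0, 0, 3], [0, 0, 3], [0, 0, 3], [0, 0, 2], [0, 0, 0], [0, 0, 0]], "grip": [-1, -1, -1, -1, -1, -1]}}

```text
clock: 3.15
eef_pos: [0.51, 0.1632, 0.0793]
tool_rot: [0.001, 0.001, 1.0, 0.0]
contact_force: [0.3, 0.9, 2.3]
grip_width: 0.003
finger_force: 1.1
```

Call:
{"name": "servo_tool", "arguments": {"twist": [[0, 0, 0], [0, 0, 0], [0, 0, 0], [0, 0, 0]], "slide": [[0, 0, 2], [0, 0, 2], [0, 0, 0], [0, 0, 0]], "grip": [-1, -1, -1, -1]}}

```text
clock: 3.48
eef_pos: [0.5099, 0.1632, 0.0758]
tool_rot: [0.0, 0.0, 1.0, 0.0]
contact_force: [-3.7, 0.3, 7.3]
grip_width: 0.004
finger_force: 3.9
```

Call:
{"name": "servo_tool", "arguments": {"twist": [[0, 0, 0], [0, 0, 0], [0, 0, 0], [0, 0, 0], [0, 0, 0], [0, 0, 0], [0, 0, 0], [0, 0, 0]], "slide": [[0, 0, 1], [0, 0, 1], [0, 0, 0], [0, 0, 0], [0, 0, 0], [0, 0, 0], [0, 0, 0], [0, 0, 0]], "grip": [-1, -1, -1, -1, -1, -1, -1, -1]}}

```text
clock: 4.15
eef_pos: [0.5099, 0.1632, 0.0743]
tool_rot: [0.0, 0.0, 1.0, 0.0]
contact_force: [-4.1, -0.7, 10.8]
grip_width: 0.007
finger_force: 5.2
```

Call:
{"name": "servo_tool", "arguments": {"twist": [[0, 0, 0], [0, 0, 0], [0, 0, 0], [0, 0, 0]], "slide": [[0, 0, 0], [0, 0, 0], [0, 0, 0], [0, 0, 0]], "grip": [-1, -1, -1, -1]}}

```text
clock: 4.48
eef_pos: [0.5099, 0.1632, 0.0743]
tool_rot: [0.0, 0.0, 1.0, 0.0]
contact_force: [-3.6, -0.4, 9.8]
grip_width: 0.007
finger_force: 5.2
```

Left: about 6.7 mm at 10 N, so sound. Next, the middle clip.

Call:
{"name": "servo_tool", "arguments": {"twist": [[0, 0, 0], [0, 0, 0], [0, 0, 0], [0, 0, 0], [0, 0, 0], [0, 0, 0], [0, 0, 0], [0, 0, 0]], "slide": [[0, 0, -10], [0, 0, -20], [0, -35, 0], [0, -35, 0], [0, -35, 0], [0, -15, 10], [0, 0, 4], [0, 0, 0]], "grip": [-1, -1, -1, -1, -1, -1, -1, -1]}}

```text
clock: 5.15
eef_pos: [0.5081, 0.0425, 0.0871]
tool_rot: [-0.002, 0.001, 1.0, 0.0]
contact_force: [-0.5, 0.2, -0.6]
grip_width: 0.004
finger_force: 0.0
```

Run:
```python
from h import *
o=arm.get_obs(); cm=cam('wrist',o); im=arm.snapshot('wrist'); print(o['eef_pos'],o['contact_force'])
for p in [(.5082,.0406,.064),(.5144,-.0783,.064),(.5116,.1591,.064)]:
  r,c=proj(cm,p); cv2.drawMarker(im,(int(c),int(r)),(0,0,255),0,12)
cv2.imwrite('pics/w2.png',im)
```

```text
[0.50808089 0.04245188 0.08712013] [-0.51183153  0.19178704 -0.55254955]
```

View pics/w2.png

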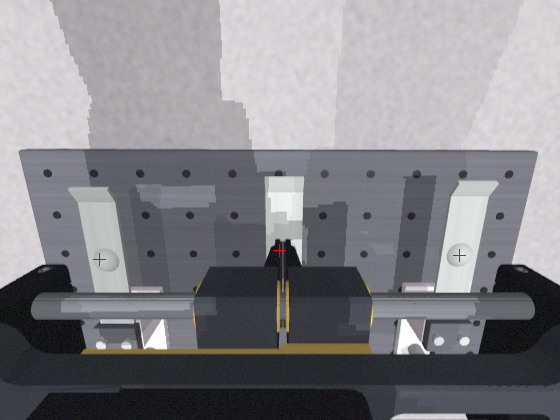

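The wrist view shows the fingers over the middle leaf (column 285), the left dimple on its mark at (459,255), and the right dimple at (107,259), about 4 mm to +y of its mark.

Call:
{"name": "servo_tool", "arguments": {"twist": [[0, 0, 0], [0, 0, 0], [0, 0, 0], [0, 0, 0], [0, 0, 0], [0, 0, 0]], "slide": [[0, 1, 3], [0, 0, 2], [0, 0, 2], [0, 0, 2], [0, 0, 2], [0, 0, 0]], "grip": [-1, -1, -1, -1, -1, -1]}}

```text
clock: 5.7
eef_pos: [0.5092, 0.0446, 0.0775]
tool_rot: [-0.0, 0.0, 1.0, 0.0]
contact_force: [-0.7, 1.8, 3.0]
grip_width: 0.007
finger_force: 1.1
```

Call:
{"name": "servo_tool", "arguments": {"twist": [[0, 0, 0], [0, 0, 0], [0, 0, 0], [0, 0, 0]], "slide": [[0, 0, 2], [0, 0, 2], [0, 0, 0], [0, 0, 0]], "grip": [-1, -1, -1, -1]}}

```text
clock: 6.03
eef_pos: [0.5094, 0.0443, 0.074]
tool_rot: [-0.0, 0.0, 1.0, 0.0]
contact_force: [-2.7, 2.5, 5.5]
grip_width: -0.0
finger_force: 2.5
```

Call:
{"name": "servo_tool", "arguments": {"twist": [[0, 0, 0], [0, 0, 0], [0, 0, 0], [0, 0, 0], [0, 0, 0], [0, 0, 0], [0, 0, 0], [0, 0, 0]], "slide": [[0, 0, 2], [0, 0, 2], [0, 0, 1], [0, 0, 0], [0, 0, 0], [0, 0, 0], [0, 0, 0], [0, 0, 0]], "grip": [-1, -1, -1, -1, -1, -1, -1, -1]}}

```text
clock: 6.7
eef_pos: [0.5098, 0.0442, 0.0698]
tool_rot: [0.0, 0.0, 1.0, 0.0]
contact_force: [-3.5, 2.1, 9.2]
grip_width: 0.005
finger_force: 4.2
```

Call:
{"name": "servo_tool", "arguments": {"twist": [[0, 0, 0], [0, 0, 0], [0, 0, 0], [0, 0, 0], [0, 0, 0]], "slide": [[0, 0, 0.5], [0, 0, 0], [0, 0, 0], [0, 0, 0], [0, 0, 0]], "grip": [-1, -1, -1, -1, -1]}}

```text
clock: 7.12
eef_pos: [0.5098, 0.0442, 0.0694]
tool_rot: [0.0, 0.0, 1.0, 0.0]
contact_force: [-4.3, 2.6, 8.9]
grip_width: 0.005
finger_force: 4.4
```

Middle: about 11.6 mm at 9 N, so soft. Now the right clip.

Call:
{"name": "servo_tool", "arguments": {"twist": [[0, 0, 0], [0, 0, 0], [0, 0, 0], [0, 0, 0], [0, 0, 0], [0, 0, 0], [0, 0, 0], [0, 0, 0]], "slide": [[0, 0, -15], [0, 0, -20], [-1, -35, 0], [-1, -35, 0], [-1, -35, 0], [-1, -15, 10], [0, 0, 4], [0, 0, 0]], "grip": [-1, -1, -1, -1, -1, -1, -1, -1]}}

```text
clock: 7.78
eef_pos: [0.5122, -0.0765, 0.0875]
tool_rot: [-0.001, 0.001, 1.0, 0.0]
contact_force: [-1.2, 0.2, -1.2]
grip_width: 0.006
finger_force: 0.0
```

Call:
{"name": "servo_tool", "arguments": {"twist": [[0, 0, 0], [0, 0, 0], [0, 0, 0], [0, 0, 0], [0, 0, 0], [0, 0, 0]], "slide": [[0, 0, 3], [0, 0, 2], [0, 0, 2], [0, 0, 2], [0, 0, 0], [0, 0, 0]], "grip": [-1, -1, -1, -1, -1, -1]}}

```text
clock: 8.28
eef_pos: [0.5134, -0.0755, 0.0803]
tool_rot: [0.0, 0.0, 1.0, 0.0]
contact_force: [-0.3, 0.1, 1.1]
grip_width: 0.008
finger_force: 0.3
```

Call:
{"name": "servo_tool", "arguments": {"twist": [[0, 0, 0], [0, 0, 0], [0, 0, 0], [0, 0, 0]], "slide": [[0, 0, 2], [0, 0, 2], [0, 0, 0], [0, 0, 0]], "grip": [-1, -1, -1, -1]}}

```text
clock: 8.62
eef_pos: [0.5134, -0.0758, 0.0768]
tool_rot: [0.0, 0.0, 1.0, 0.0]
contact_force: [-1.7, 1.3, 5.2]
grip_width: 0.006
finger_force: 2.8
```

Call:
{"name": "servo_tool", "arguments": {"twist": [[0, 0, 0], [0, 0, 0], [0, 0, 0], [0, 0, 0], [0, 0, 0], [0, 0, 0], [0, 0, 0], [0, 0, 0]], "slide": [[0, 0, 1.5], [0, 0, 1.5], [0, 0, 0], [0, 0, 0], [0, 0, 0], [0, 0, 0], [0, 0, 0], [0, 0, 0]], "grip": [-1, -1, -1, -1, -1, -1, -1, -1]}}

```text
clock: 9.28
eef_pos: [0.5134, -0.0759, 0.0744]
tool_rot: [-0.0, 0.0, 1.0, 0.0]
contact_force: [-4.8, 2.4, 9.8]
grip_width: 0.01
finger_force: 4.5
```

Call:
{"name": "servo_tool", "arguments": {"twist": [[0, 0, 0], [0, 0, 0], [0, 0, 0], [0, 0, 0]], "slide": [[0, 0, 0], [0, 0, 0], [0, 0, 0], [0, 0, 0]], "grip": [-1, -1, -1, -1]}}

```text
clock: 9.62
eef_pos: [0.5134, -0.0759, 0.0744]
tool_rot: [-0.0, 0.0, 1.0, 0.0]
contact_force: [-3.7, 2.4, 9.5]
grip_width: 0.005
finger_force: 4.5
```

Left 6.7 mm, middle 11.6 mm, right 6.6 mm: the middle clip is the tired one. Going to the collar.

Call:
{"name": "servo_tool", "arguments": {"twist": [[0, 0, 0], [0, 0, 0], [0, 0, 0], [0, 0, 0], [0, 0, 0], [0, 0, 0], [0, 0, 0], [0, 0, 0]], "slide": [[0, 0, -25], [0, 0, -35], [8, -36, 0], [8, -36, 0], [8, -36, 0], [8, -36, 0], [8, -36, 0], [8, -36, 0]], "grip": [-1, -1, -1, -1, 0.2, 0.2, 0.2, 0.2]}}

```text
clock: 10.28
eef_pos: [0.4643, -0.2937, 0.1329]
tool_rot: [0.0, 0.0, 1.0, -0.0]
contact_force: [1.0, -0.9, 0.6]
grip_width: 0.231
finger_force: 0.0
```

Call:
{"name": "servo_tool", "arguments": {"twist": [[0, 0, 0], [0, 0, 0], [0, 0, 0], [0, 0, 0], [0, 0, 0]], "slide": [[7, -36, 0], [0, -38, 0], [0, 0, 0], [0, 0, 0], [0, 0, 0]], "grip": [0.2, 0.2, 0.2, 0.2, 0.2]}}

```text
clock: 10.7
eef_pos: [0.4577, -0.3655, 0.1325]
tool_rot: [-0.0, 0.001, 1.0, 0.001]
contact_force: [-0.4, 0.1, -0.5]
grip_width: 0.568
finger_force: 0.0
```

Run:
```python
from h import *
o=arm.get_obs(); cm=cam('wrist',o); im=arm.snapshot('wrist'); print(o['eef_pos'],o['grip_width'],o['contact_force'])
for n in ('collar_mid',):
  for d in arm.silhouettes('wrist',n): print(n,d['score'],d['centre'],d['mask'].sum(),pix2z(cm,d['centre'],.024))
h=cv2.cvtColor(im,cv2.COLOR_BGR2HSV)
m=cv2.inRange(h,(15,120,80),(30,255,255)); m[240:]=0
r,c=np.where(m); print(len(r),r.min(),r.max(),c.min(),c.max()); 
for p in [(.4584,-.3658,.03)]:
  a,b=proj(cm,p); cv2.drawMarker(im,(int(b),int(a)),(0,0,255),0,12)
cv2.imwrite('pics/w3.png',im)
```

```text
[ 0.45772498 -0.36549829  0.13248364] 0.5681061145093219 [-0.38111998  0.09313686 -0.48548999]
collar_mid 0.77 [323.7, 332.4] 218 [ 0.57906142 -0.31303973  0.024     ]
collar_mid 0.73 [221.9, 283.1] 975 [ 0.4664208  -0.36480743  0.024     ]
collar_mid 0.65 [285.0, 260.2] 269 [ 0.53328988 -0.38783541  0.024     ]
collar_mid 0.63 [231.0, 188.4] 1153 [ 0.47548297 -0.45481616  0.024     ]
collar_mid 0.59 [153.5, 180.4] 1215 [ 0.40288129 -0.45527899  0.024     ]
848 196 233 265 300
```

View pics/w3.png

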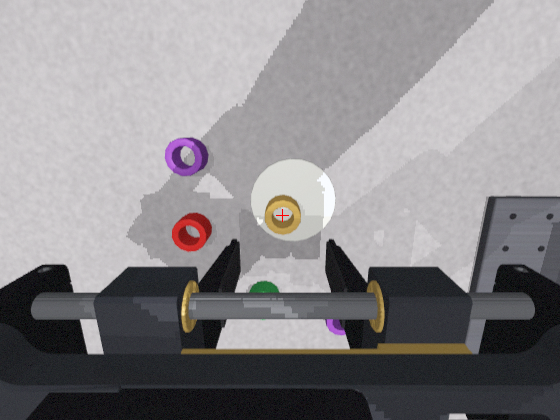

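The wrist view shows the brass collar at (283,215) on the disc, exactly on the mark and midway between the open fingers. Red is at (192,232), purple at (187,156), and both are clear. Descending and gripping.

Call:
{"name": "servo_tool", "arguments": {"twist": [[0, 0, 0], [0, 0, 0], [0, 0, 0], [0, 0, 0], [0, 0, 0], [0, 0, 0]], "slide": [[0, 0, 35], [0, 0, 35], [0, 0, 25], [0, 0, 10], [0, 0, 0], [0, 0, 0]], "grip": [0.2, 0.2, 0.2, 0.2, 0.2, 0.2]}}

```text
clock: 11.3
eef_pos: [0.4586, -0.3654, 0.0286]
tool_rot: [0.0, -0.0, 1.0, -0.0]
contact_force: [-0.4, -1.4, -0.8]
grip_width: 0.604
finger_force: 0.0
```

Call:
{"name": "servo_tool", "arguments": {"twist": [[0, 0, 0], [0, 0, 0], [0, 0, 0], [0, 0, 0], [0, 0, 0], [0, 0, 0], [0, 0, 0], [0, 0, 0]], "slide": [[0, 0, 0], [0, 0, 0], [0, 0, 0], [0, 0, 0], [0, 0, 0], [0, 0, 0], [0, 0, 0], [0, 0, 0]], "grip": [-1, -1, -1, -1, -1, -1, -1, -1], "force": 20}}

```text
clock: 11.97
eef_pos: [0.4585, -0.3663, 0.0291]
tool_rot: [0.0, 0.0, 1.0, -0.0]
contact_force: [-0.9, 1.0, 6.6]
grip_width: 0.351
finger_force: 20.0
```

Call:
{"name": "servo_tool", "arguments": {"twist": [[0, 0, 0], [0, 0, 0], [0, 0, 0], [0, 0, 0], [0, 0, 0], [0, 0, 0], [0, 0, 0], [0, 0, 0]], "slide": [[0, 0, -15], [0, 0, -30], [0, 0, -35], [0, 0, -30], [-18, 34, 0], [-18, 34, 0], [-18, 34, 0], [-18, 34, 0]], "grip": [-1, -1, -1, -1, -1, -1, -1, -1]}}

```text
clock: 12.63
eef_pos: [0.5302, -0.2287, 0.1377]
tool_rot: [-0.0, 0.001, 1.0, -0.0]
contact_force: [0.6, -0.4, -1.4]
grip_width: 0.351
finger_force: 20.0
```

Call:
{"name": "servo_tool", "arguments": {"twist": [[0, 0, 0], [0, 0, 0], [0, 0, 0], [0, 0, 0], [0, 0, 0], [0, 0, 0], [0, 0, 0], [0, 0, 0]], "slide": [[-18, 34, 0], [-18, 34, 0], [-18, 34, 0], [-18, 34, 0], [-18, 34, 0], [-18, 34, 0], [-18, 34, 0], [-18, 34, 0]], "grip": [-1, -1, -1, -1, -1, -1, -1, -1]}}

```text
clock: 13.3
eef_pos: [0.6744, 0.0436, 0.1371]
tool_rot: [-0.001, 0.0, 1.0, -0.0]
contact_force: [-0.3, -1.2, -0.3]
grip_width: 0.358
finger_force: 20.0
```

Call:
{"name": "servo_tool", "arguments": {"twist": [[0, 0, 0], [0, 0, 0], [0, 0, 0], [0, 0, 0]], "slide": [[0, 0, 0], [0, 0, 0], [0, 0, 0], [0, 0, 0]], "grip": [-1, -1, -1, -1]}}

```text
clock: 13.63
eef_pos: [0.6736, 0.0408, 0.1374]
tool_rot: [-0.001, 0.001, 1.0, -0.0]
contact_force: [0.5, 0.1, -1.1]
grip_width: 0.353
finger_force: 20.0
```

Run:
```python
from h import *
o=arm.get_obs(); cm=cam('wrist',o); im=arm.snapshot('wrist'); print(o['eef_pos'],o['grip_width'],o['contact_force'],o['finger_force'],o['clock'])
for n in ('clip_middle_stud','clip_middle'):
  for d in arm.silhouettes('wrist',n): print(n,d['score'],d['centre'],d['mask'].sum(),pix2z(cm,d['centre'],.05))
for p in [(.6179,.0391,.05),(.6206,.1561,.05),(.6229,-.0785,.05)]:
  a,b=proj(cm,p); print(a,b); cv2.drawMarker(im,(int(b),int(a)),(0,0,255),0,8)
s=arm.snapshot('side'); cv2.imwrite('pics/s4.png',s)
cv2.imwrite('pics/w4.png',cv2.resize(im[100:380,100:480],None,fx=2.1,fy=2.1,interpolation=cv2.INTER_CUBIC))
```

```text
[0.67358391 0.04075877 0.13741201] 0.3530114303226965 [ 0.46334387  0.13937188 -1.10539099] 19.999662498012185 13.6333
clip_middle_stud 0.81 [146.8, 283.8] 2622 [0.61146322 0.04186466 0.05      ]
clip_middle 0.61 [149.7, 283.8] 2532 [0.61375647 0.04186513 0.05      ]
154.9033736476588 280.39116270343595
158.1272404392637 424.23961186362783
161.24623094591854 136.43593528598274
```

View pics/w4.png

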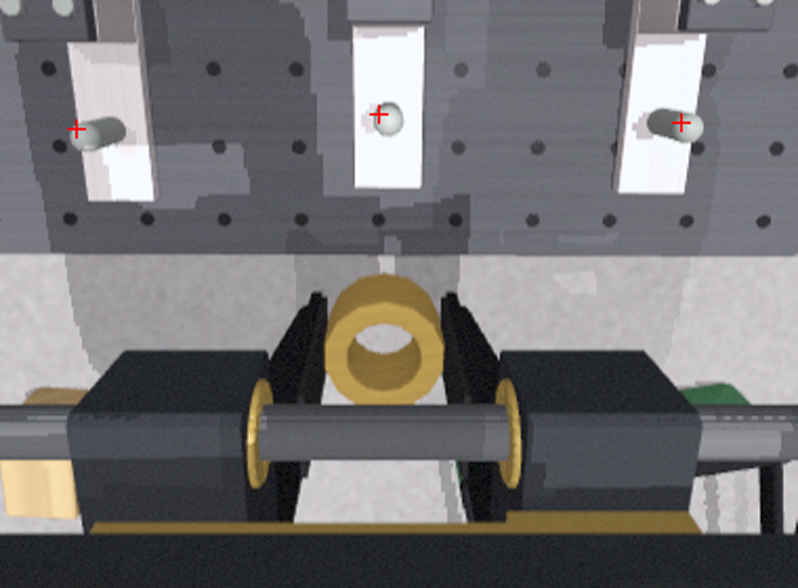

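The wrist view shows the middle stud top at crop (389,119), about 4 mm to +y of the mark, and the held collar's ring centred near (385,345). I'll check the collar's place in the hand and the stud with an overlay.

Run:
```python
from h import *
o=arm.get_obs(); cm=cam('wrist',o); im=arm.snapshot('wrist'); p=o['eef_pos']; print(p)
print('stud',pix2z(cm,(156.7,285.2),.049))
im=cv2.resize(im,None,fx=4,fy=4,interpolation=cv2.INTER_CUBIC)
def circ(c,r,col):
  q=np.array([proj(cm,(c[0]+r*np.cos(t),c[1]+r*np.sin(t),c[2])) for t in np.linspace(0,6.3,60)])[:,::-1]*4+1.5
  cv2.polylines(im,[q.astype(int)],False,col,1)
top=p+[0,0,.001]
circ(top,.017,(0,0,255));circ(top,.010,(0,0,255))
S=(.6195,.043)
circ((*S,.046),.006,(0,0,255));circ((*S,.020),.006,(255,0,0))
cv2.imwrite('pics/ov.png',im[4*130:4*280,4*215:4*355])
```

```text
[0.67402343 0.0406893  0.13822244]
stud [0.62008449 0.04300315 0.049     ]
```

View pics/ov.png

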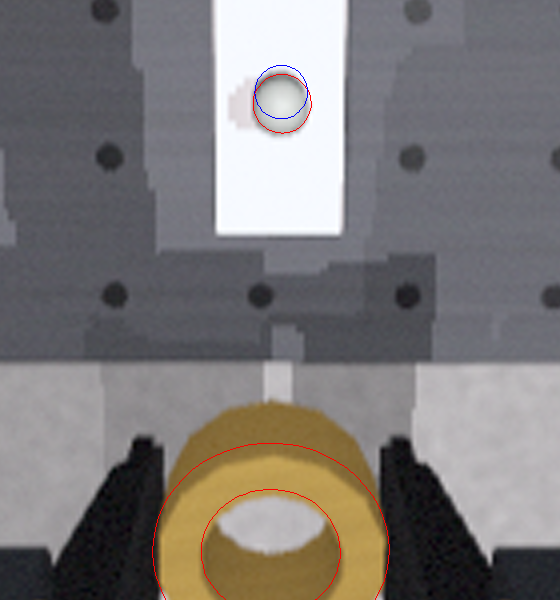

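Overlay: the stud lies within about 1 px of (0.620, 0.043), and the collar sits about 1–2 mm to +x of the TCP. Moving over the stud and lowering.

Call:
{"name": "servo_tool", "arguments": {"twist": [[0, 0, 0], [0, 0, 0], [0, 0, 0], [0, 0, 0], [0, 0, 0], [0, 0, 0]], "slide": [[27, 1, 0], [28, 1, 0], [0, 0, 30], [0, 0, 22], [0, 0, 0], [0, 0, 0]], "grip": [-1, -1, -1, -1, -1, -1]}}

```text
clock: 14.38
eef_pos: [0.6181, 0.0436, 0.085]
tool_rot: [-0.002, 0.001, 1.0, 0.0]
contact_force: [0.5, 0.1, -1.7]
grip_width: 0.351
finger_force: 20.0
```

Call:
{"name": "servo_tool", "arguments": {"twist": [[0, 0, 0], [0, 0, 0], [0, 0, 0], [0, 0, 0], [0, 0, 0], [0, 0, 0]], "slide": [[0, 0, 5], [0, 0, 5], [0, 0, 5], [0, 0, 5], [0, 0, 0], [0, 0, 0]], "grip": [-1, -1, -1, -1, -1, -1]}}

```text
clock: 14.88
eef_pos: [0.6191, 0.0439, 0.0657]
tool_rot: [-0.0, 0.0, 1.0, 0.0]
contact_force: [0.4, 0.1, -0.1]
grip_width: 0.359
finger_force: 20.0
```

Call:
{"name": "servo_tool", "arguments": {"twist": [[0, 0, 0], [0, 0, 0], [0, 0, 0], [0, 0, 0], [0, 0, 0], [0, 0, 0]], "slide": [[0, 0, 4], [0, 0, 4], [0, 0, 4], [0, 0, 4], [0, 0, 2], [0, 0, 0]], "grip": [-1, -1, -1, -1, -1, -1]}}

```text
clock: 15.38
eef_pos: [0.6187, 0.0439, 0.0472]
tool_rot: [-0.001, 0.0, 1.0, 0.0]
contact_force: [-0.1, -0.5, -0.7]
grip_width: 0.354
finger_force: 20.0
```

Call:
{"name": "servo_tool", "arguments": {"twist": [[0, 0, 0], [0, 0, 0], [0, 0, 0]], "slide": [[0, 0, 2], [0, 0, 1], [0, 0, 0]], "grip": [-1, -1, -1]}}

```text
clock: 15.63
eef_pos: [0.6193, 0.0439, 0.045]
tool_rot: [-0.0, 0.0, 1.0, -0.0]
contact_force: [0.7, 1.1, -1.3]
grip_width: 0.354
finger_force: 20.0
```

Call:
{"name": "servo_tool", "arguments": {"twist": [[0, 0, 0], [0, 0, 0], [0, 0, 0], [0, 0, 0]], "slide": [[0, 0, 1], [0, 0, 1], [0, 0, 0], [0, 0, 0]], "grip": [-1, -1, -1, -1]}}

```text
clock: 15.97
eef_pos: [0.6194, 0.0439, 0.0432]
tool_rot: [0.0, 0.0, 1.0, -0.0]
contact_force: [0.5, 0.6, -0.9]
grip_width: 0.358
finger_force: 20.0
```

Call:
{"name": "servo_tool", "arguments": {"twist": [[0, 0, 0], [0, 0, 0], [0, 0, 0], [0, 0, 0]], "slide": [[0, 0, 0.7], [0, 0, 0.7], [0, 0, 0], [0, 0, 0]], "grip": [-1, -1, -1, -1]}}

```text
clock: 16.3
eef_pos: [0.6195, 0.0439, 0.0431]
tool_rot: [-0.0, 0.0, 1.0, -0.0]
contact_force: [-4.7, 0.3, 5.8]
grip_width: 0.353
finger_force: 20.0
```

Seated: contact came at the predicted height. Releasing and lifting.

Call:
{"name": "servo_tool", "arguments": {"twist": [[0, 0, 0], [0, 0, 0], [0, 0, 0], [0, 0, 0], [0, 0, 0], [0, 0, 0]], "slide": [[0, 0, -0.5], [0, 0, 0], [0, 0, 0], [0, 0, 0], [0, 0, 0], [0, 0, 0]], "grip": [0.2, 0.2, 0.2, 0.2, 0.2, 0.2]}}

```text
clock: 16.8
eef_pos: [0.6193, 0.0439, 0.042]
tool_rot: [-0.0, 0.0, 1.0, -0.0]
contact_force: [-0.1, 0.0, -0.1]
grip_width: 0.599
finger_force: 0.0
```

Call:
{"name": "servo_tool", "arguments": {"twist": [[0, 0, 0], [0, 0, 0], [0, 0, 0], [0, 0, 0], [0, 0, 0], [0, 0, 0], [0, 0, 0], [0, 0, 0]], "slide": [[0, 0, -10], [0, 0, -20], [0, 0, -30], [0, 0, -30], [-30, 0, 0], [-25, 0, 0], [0, 0, 0], [0, 0, 0]], "grip": [0.2, 0.2, 0.2, 0.2, 0.2, 0.2, 0.2, 0.2]}}

```text
clock: 17.47
eef_pos: [0.675, 0.0438, 0.1329]
tool_rot: [0.0, 0.0, 1.0, -0.0]
contact_force: [-0.0, -0.5, -0.1]
grip_width: 0.599
finger_force: 0.0
```

Run:
```python
from h import *
o=arm.get_obs(); print(o['eef_pos'],o['contact_force'],o['clock'])
w=arm.snapshot('wrist')[60:270,180:390]; s=arm.snapshot('side')[160:270,160:330]
w=cv2.resize(w,(590,590)); s=cv2.resize(s,(200,130))
v=np.zeros((590,790,3),np.uint8); v[:,:590]=w; v[:130,590:]=s; cv2.imwrite('pics/fin.png',v)
```

```text
[0.67504786 0.04382545 0.13285195] [-0.04278419 -0.52436389 -0.060371  ] 17.4667
```

View pics/fin.png

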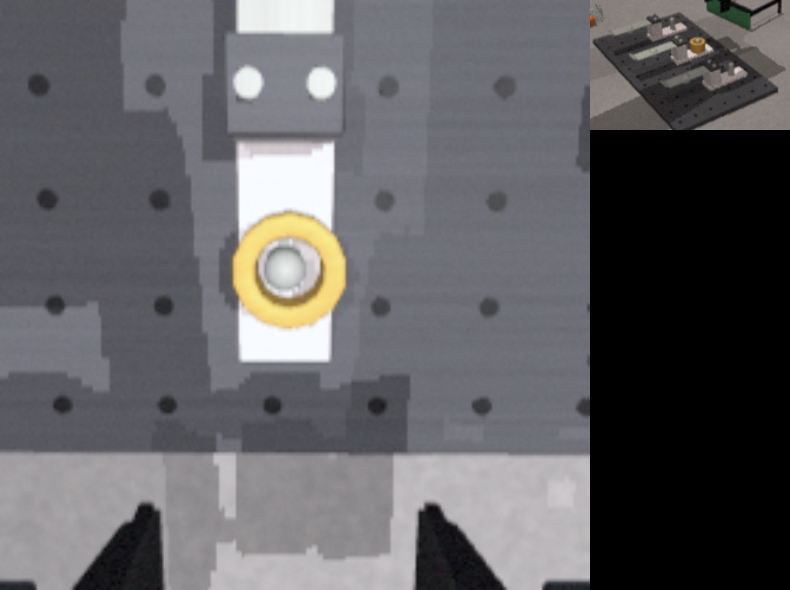

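The collar at (289,270) lies flat around the middle stud at (285,267), clear of the fingers. The side inset shows it on the middle clip.

```bash
python3 -c "
from plant import arm
print(arm.sign_off())"
```

```text
the job is handed in; nothing more can be done
None
```

The middle clip is the tired one, sinking about 11.6 mm at 9 N against 6.7 mm (left) and 6.6 mm (right) at about 10 N; the brass collar was put over its stud and let go, the final pictures show it flat on the foot, and the job is handed in (no verdict was returned).

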